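Pack out a plaster mould in the press and hold it shut

TASK

The two halves of the plaster mould in the press stand slightly apart, and the spring-return pusher stops short of them. Stand as many of the wooden spacer blocks as it takes upright on the bed between pusher and mould, in line face to face (the rest stay on the table), until the pusher tightens on them before its travel runs out; then push the pusher firmly, without crushing the plaster, so that the mould is fully shut. Finish while still holding it shut (let go and the springs open it), touching nothing but the pusher, and leave the pot, the bowl and the modelling tool where they are.

Things in the scene. Friction and masses are not known exactly. Their poses are not given: they have to be found in the camera images.
- press: the press's bed, a wooden board 340 x 100 x 20, fixed on the table; origin on the table at its middle line, under the pusher's face when that is fully back. x: the way the pusher pushes, towards the mould; y: across the bed; z up. The board runs from x = -105 to +235; its top, on which the blocks stand, is at z = 20
- pusher (a joint): dark steel pusher sliding on the bed: 0 = fully back, grows towards the mould, hard stop at 0.040 m. A spring returns it to 0 when let go (1.5 N at 0, 2.5 N at 0.040)
- pusher_face (a point): centre of the pusher's front plate face that meets the blocks, 25 above the bed; plate 70 wide, 12 thick, from 1 to 51 above the bed. Moves with the pusher. Axes as the press's
- post (a point): point on the pusher's upright square wooden post (24 x 24, its top 80 above the bed), 55 above the bed, 70 behind the pusher's face; the post rises from a low slide whose top is 21 above the bed. Grip it across the press's y, or push on its back. Axes as the press's
- front_half (a joint): the mould's front half, white plaster 90 wide, 60 high, 45 thick: 0 = apart from the back half by the open seam of 6 mm, 0.006 = shut on it. A spring keeps it apart (1.2 N at 0, 2.1 N at 0.006). Back half and wooden back stop behind it are fixed to the bed
- mould_face (a point): centre of the front half's face that looks to the pusher, 25 above the bed; it moves with the half. Its distance from the pusher's face at the start is 46 to 92 mm. Axes as the press's
- block1_center (a point): wooden spacer block, one of four alike, 22 thick (its x) x 50 wide (its y) x 50 high (its z); the point is its centre, 25 above its underside. Starts upright on the table, loose, about 50 g; it can be gripped across its 50 width, which leaves its two 50 x 50 faces free
- block2_center (a point): wooden spacer block, one of four alike, 22 thick (its x) x 50 wide (its y) x 50 high (its z); the point is its centre, 25 above its underside. Starts upright on the table, loose, about 50 g; it can be gripped across its 50 width, which leaves its two 50 x 50 faces free
- block3_center (a point): wooden spacer block, one of four alike, 22 thick (its x) x 50 wide (its y) x 50 high (its z); the point is its centre, 25 above its underside. Starts upright on the table, loose, about 50 g; it can be gripped across its 50 width, which leaves its two 50 x 50 faces free
- block4_center (a point): wooden spacer block, one of four alike, 22 thick (its x) x 50 wide (its y) x 50 high (its z); the point is its centre, 25 above its underside. Starts upright on the table, loose, about 50 g; it can be gripped across its 50 width, which leaves its two 50 x 50 faces free
- pot: small grey-brown clay pot, 80 across, 95 high, origin under its centre; to be left alone
- modeller: modelling tool like a spatula lying on the table, origin under its middle; to be left alone
- bowl: clay bowl, 100 across, 50 high, origin under its centre; to be left alone
Mind the look-alikes: they are no part of the job. What is shaped like the part that bears block2_center but pink or yellow is not meant.

How it is judged:
At the end, for the whole second after the job is handed in: Robot holds the pusher (over 2 N), which is 2 mm or more short of its stop; pusher and mould both bear on blocks (over 1 N); front half 4.5 of 6 mm or more towards shut; robot touches no block or mould; blocks not on the table stand on the bed, within 7 degrees of upright, 15 mm of its middle line (value of joint front_half above 0.0045 m and value of joint pusher below 0.038 m and (contact force between pusher and block1 above 1 N or contact force between pusher and block2 above 1 N or contact force between pusher and block3 above 1 N or contact force between pusher and block4 above 1 N) and (contact force between front_half and block1 above 1 N or contact force between front_half and block2 above 1 N or contact force between front_half and block3 above 1 N or contact force between front_half and block4 above 1 N) and contact force between any of the arm, the fingers and pusher above 2 N and contact force between each of the arm, the fingers and front_half below 0.3 N and contact force between each of the arm, the fingers and block1 below 0.3 N and contact force between each of the arm, the fingers and block2 below 0.3 N and contact force between each of the arm, the fingers and block3 below 0.3 N and contact force between each of the arm, the fingers and block4 below 0.3 N and (height (world z) of block1_center below 0.035 m or (height (world z) of block1_center between 0.04 and 0.05 m and angle between block1_center's own z axis and vertical below 0.12 rad and y of block1_center in the frame of press between -0.015 and 0.015 m)) and (height (world z) of block2_center below 0.035 m or (height (world z) of block2_center between 0.04 and 0.05 m and angle between block2_center's own z axis and vertical below 0.12 rad and y of block2_center in the frame of press between -0.015 and 0.015 m)) and (height (world z) of block3_center below 0.035 m or (height (world z) of block3_center between 0.04 and 0.05 m and angle between block3_center's own z axis and vertical below 0.12 rad and y of block3_center in the frame of press between -0.015 and 0.015 m)) and (height (world z) of block4_center below 0.035 m or (height (world z) of block4_center between 0.04 and 0.05 m and angle between block4_center's own z axis and vertical below 0.12 rad and y of block4_center in the frame of press between -0.015 and 0.015 m))); the arm keeps its last pose, push and grip.
It fails at once if the plaster is crushed: a block or the robot presses on the front half with over 60 N (contact force between any of block1, block2, block3, block4, the fingers, the arm and front_half above 60 N).
It fails at once if the pot, the bowl or the modelling tool is moved more than 30 mm (distance of any of pot, bowl, modeller from where it was at the start of the episode above 0.03 m).
It also fails if it takes over 72 s, if anything falls off the work surface, if the arm or the gripper's body presses on something with over 40 N, if the wrist force passes 120 N, or if a joint passes its speed limit or range.

ROBOT

A 7-joint arm with a two-finger parallel gripper is mounted at the origin on the work surface. World frame = base frame: x ahead of the robot, y to its left, z up, the work surface at z = 0. Lengths are in m, angles in rad, forces in N, time in s.
With the tool pointing down it reaches from about 0.4 to 0.85 m from the base axis. Payload 4.4 kg.
Tool frame: the origin (TCP) lies midway between the tips of the shut fingers; the grasp point (between the pads) lies 19 mm behind it; z points along the fingers, y is the line along which they close (so a half turn about z gives the same grasp; the last joint's range is limited). The gripper opens to 94 mm and grips with 3 to 60 N. Pads are 16 mm wide; open, the fingers measure 119 mm over their backs; the gripper's body (75 mm by 177 mm) begins 78 mm behind the grasp point.
Start: joints at [-1.384, 0.628, 0.038, 1.517, -0.027, 0.996, -0.02], TCP at [0.163, 0.629, 0.205] pointing down, gripper open.
Joint ranges: [-3.06, 3.06], [-0.37, 2.12], [-1.25, 1.32], [0.18, 2.47], [-1.1, 4.24], [0.23, 1.98], [-2.94, 2.94]. Speed limits (rad/s): [2.57, 2.57, 3.14, 3.14, 3.14, 3.14, 3.14].

INTERFACE

Orientations are given as a rotation vector (axis times angle).
In Python, from cell import manip gives the robot as it stands.
- The arm moves only by the shell command python3 -m crank 'ROWS' [FORCE]. ROWS is JSON, a list of rows, each an object with "dr": the turn, a rotation vector about the tool's x, y, z in rad, a list of three; "xyz": the shift along the tool's x, y, z in m, a list of three; "hand": the closure, from -1 (fully open) to 1 (shut). In form: [{"dr": [ax, ay, az], "xyz": [dx, dy, dz], "hand": hand}, ...]. A call has 1 to 10 rows; each row shifts and turns the commanded pose from where the row before left it, along the tool's axes as they then stand; what a row does not reach is not made up. A row lasts 1/12 s, in which the tool goes at most 41.7 mm and 7.16 degrees, less where a joint would pass 70% of its speed; a pose out of reach is approached as far as the arm can. A call with a gripper value outside its range is refused whole. The fingers move at their own pace and stop on an object; FORCE is the grip in N (left out, the last holds). Time passes only in rows, so rows that do not move let the fingers close. It gives the time, the measured TCP pose, the force, the opening and the grip force at its end, in the units of the state.
- manip.get_obs(): the state, without advancing time (a new reading comes with each control period).
- manip.read_camera(name): name is "side" or "top"; returns the picture (420x560x3 uint8, red, green, blue); there is no depth.
- manip.camera_params(name): a dict with "K" (3x3 intrinsics, pixels), "position" and "attitude" of the camera in the world. Camera axes: x right, y up, looking along -z (the intrinsics and any distortion apply to the point x, -y, -z); pixel columns grow to the right and rows downward; lengths in m; the calibration is good to about 2 mm. A picture is of the moment at which its call begins. camera_params takes no time and is no camera call.
- manip.job_done(): hands the job in; it is judged then, once.
The state is a dict: "time_s": time; "joints": joint angles; "qd": joint speeds; "effort": joint torques, N m; "position": TCP position; "tool_rot": TCP orientation; "ft_force": force on the tool from outside, world axes, zero at the start; "ft_torque": the same for the moment, N m; "width": finger opening in m; "grasp_force": force on a finger pad.
Only numpy, scipy, OpenCV 4.12 (cv2) and the standard library are available. Lean on these libraries where they do the work, as an engineer would, in place of code of your own. Each camera call takes 0.05 s, during which the arm holds its last target. There are 200 camera calls.

## Working session

There is one attempt and no reset: what is moved stays moved. The work goes in short steps, Python scripts to look and compute and a shell command to move; the robot and the scene stay as the last step left them, time stands still between calls to the robot, and variables do not carry over. Pictures are saved under pics/ and viewed, at most 10 in all, crops included, and the job is handed in when it is done.

```bash
mkdir -p pics; ls; python3 - <<'E'
from cell import manip
import cv2,numpy as np
for n in("top","side"):
    im=manip.read_camera(n); cv2.imwrite(f"pics/{n}0.png",im[...,::-1]); p=manip.camera_params(n); print(n,p)
o=manip.get_obs(); print(o)
E
```

```text
pics
top {'K': array([[530.09447473,   0.        , 281.06506634],
       [  0.        , 530.09447473, 205.45682423],
       [  0.        ,   0.        ,   1.        ]]), 'position': array([0.34341568, 0.02744478, 1.48586212]), 'attitude': array([ 0.08737895, -0.06784139, -1.58386659])}
side {'K': array([[498.71146919,   0.        , 285.38320737],
       [  0.        , 498.71146919, 209.42987788],
       [  0.        ,   0.        ,   1.        ]]), 'position': array([0.2852784 , 0.98012938, 0.77761297]), 'attitude': array([ 0.14261579, -1.33688458, -2.60618096])}
{'time_s': 0.1, 'joints': array([-1.38380636,  0.62921241,  0.0384772 ,  1.51824295, -0.02696623,
        0.99630156, -0.02002345]), 'qd': array([ 0.00054762, -0.00087171,  0.00039477, -0.00594738, -0.0014016 ,
        0.00197316,  0.00046831]), 'effort': array([ 4.01433179e-03, -5.50806034e+01,  1.14805620e+00, -1.87125099e+01,
       -5.20457723e-02,  1.91017304e-02,  4.32833792e-05]), 'position': array([0.16242191, 0.62877629, 0.20468141]), 'tool_rot': array([-3.96054411e-01, -3.11637883e+00,  2.57465618e-03]), 'ft_force': array([ 0.28178437, -0.06049114, -0.38469941]), 'ft_torque': array([-0.00211197, -0.01234359, -0.00795686]), 'grasp_force': 0.0, 'width': 0.09389848330567108}
```

View pics/top0.png

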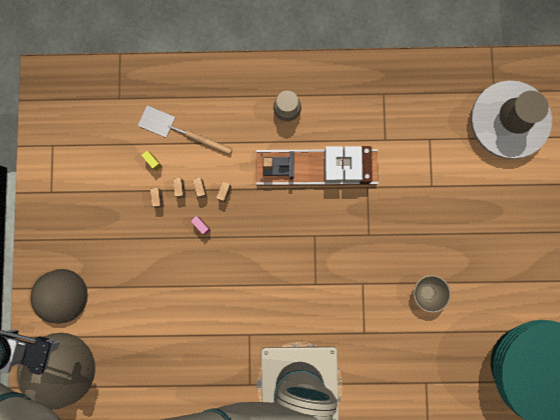

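View pics/side0.png

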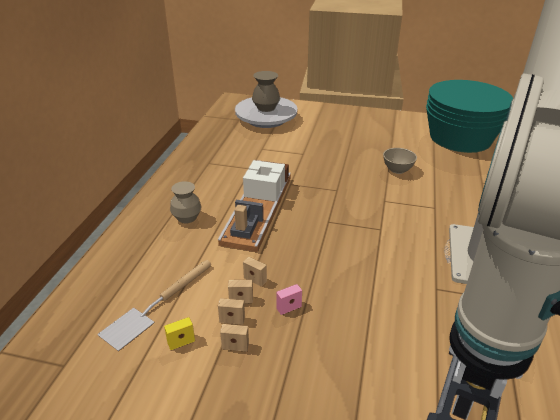

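The top view shows four plain wooden blocks at (155,197), (179,187), (199,187) and (223,191). Those fit the description. The yellow block at (150,160) and the pink one at (200,226) are look-alikes. The press runs from x=256 to 378 around row 166, with the post on the left and the white mould on the right. The pot is at (287,105), the bowl at (431,294) and the tool at (185,130). Next I'll confirm this in a crop and measure.

```bash
cat > h.py <<'E'
import numpy as np,cv2
from scipy.spatial.transform import Rotation as R
from cell import manip
def ray(n,u,v):
    p=manip.camera_params(n);K=p["K"]
    d=np.array([(u-K[0,2])/K[0,0],-(v-K[1,2])/K[1,1],-1.])
    return p["position"],R.from_rotvec(p["attitude"]).apply(d)
def onz(n,u,v,z):
    o,d=ray(n,u,v);return o+d*(z-o[2])/d[2]
def proj(n,P):
    p=manip.camera_params(n);K=p["K"]
    c=R.from_rotvec(p["attitude"]).inv().apply(np.atleast_2d(P)-p["position"])
    return np.c_[K[0,2]+K[0,0]*c[:,0]/-c[:,2],K[1,2]+K[1,1]*c[:,1]/c[:,2]]
def crop(im,x,y,w,h,s,f):
    cv2.imwrite(f,cv2.resize(im[y:y+h,x:x+w,::-1],None,fx=s,fy=s,interpolation=cv2.INTER_CUBIC))
E
python3 - <<'E'
from h import *
im=cv2.imread("pics/top0.png")[...,::-1]
crop(im,135,135,265,110,3,"pics/topcrop.png")
im=cv2.imread("pics/side0.png")[...,::-1]
crop(im,150,150,160,210,2.8,"pics/sidecrop.png")
E
```

```text
(no output)
```

View pics/topcrop.png

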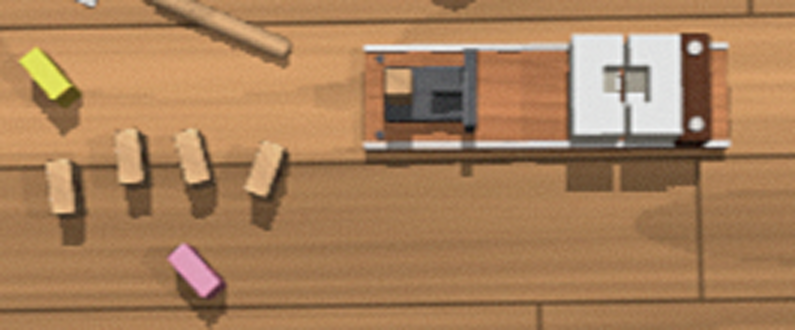

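View pics/sidecrop.png

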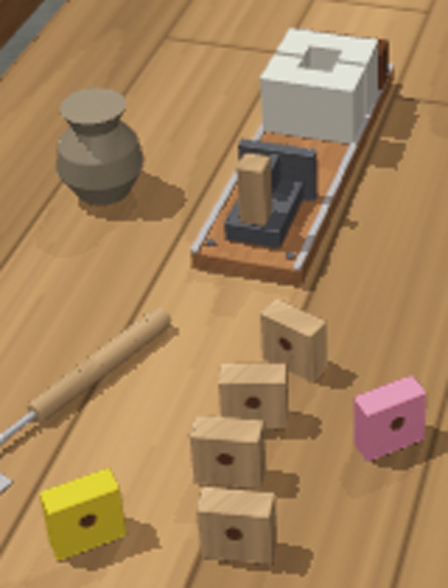

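The crop confirms four plain wooden blocks, at crop (62,187), (130,157), (194,157) and (266,169). The coloured ones are decoys. The plate's front edge is at crop x≈477 and the mould's face at x≈570.

```bash
python3 - <<'E'
from h import *
im=cv2.imread("pics/top0.png");hsv=cv2.cvtColor(im,cv2.COLOR_BGR2HSV)
for u,v in[(155,195),(179,186),(199,186),(224,189),(267,162),(190,187),(210,187),(165,190),(168,165),(310,166),(340,160)]: print(u,v,im[v,u],hsv[v,u])
print(im[197,145:168].tolist())
print("row166 gap",im[168,285:335].mean(1).astype(int))
E
```

```text
155 195 [123 167 213] [ 15 108 213]
179 186 [127 173 220] [ 15 108 220]
199 186 [122 167 214] [ 15 110 214]
224 189 [124 168 212] [ 15 106 212]
267 162 [113 159 201] [ 16 112 201]
190 187 [ 83 127 172] [ 15 132 172]
210 187 [ 89 132 177] [ 15 127 177]
165 190 [ 48  75 100] [ 16 133 100]
168 165 [100 148 198] [ 15 126 198]
310 166 [ 79 120 182] [ 12 144 182]
340 160 [159 172 176] [ 23  25 176]
[[76, 114, 155], [77, 115, 156], [77, 116, 156], [74, 113, 153], [80, 118, 157], [74, 107, 141], [96, 131, 166], [118, 163, 208], [118, 165, 207], [118, 163, 206], [123, 166, 210], [123, 169, 214], [127, 174, 221], [109, 150, 191], [65, 90, 118], [32, 48, 61], [28, 36, 53], [52, 78, 101], [74, 110, 147], [85, 124, 169], [86, 129, 171], [78, 119, 162], [82, 118, 157]]
row166 gap [ 57  57  55  50  94 112  91  92 104 123 142 138 138 136 136 136 138 136
 136 136 135 137 139 134 131 127 131 126 131 131 134 137 136 135 136 135
 134 139 116  79 119 199 234 229 225 226 226 225 227 226]
```

```bash
cat > meas.py <<'E'
from h import *
def blocks(im,z=0.05,roi=(140,170,100,45)):
    x,y,w,h=roi;s=6
    g=cv2.resize(im[y:y+h,x:x+w],None,fx=s,fy=s,interpolation=cv2.INTER_CUBIC)
    m=((g[...,2]>103)&(g[...,0]>170)).astype(np.uint8)*255
    out=[]
    for c in cv2.findContours(m,0,2)[0]:
        if cv2.contourArea(c)<1500:continue
        p=c[:,0,:]; px=x+(p[:,0]+.5)/s-.5; py=y+(p[:,1]+.5)/s-.5
        P=np.array([onz("top",a,b,z)[:2] for a,b in zip(px,py)])
        r=cv2.minAreaRect((P*1000).astype(np.float32)); B=cv2.boxPoints(r)
        e0,e1=B[1]-B[0],B[2]-B[1]; L=e0 if np.hypot(*e0)>np.hypot(*e1) else e1
        out.append((np.mean(px),np.array(r[0]),sorted(r[1]),np.degrees(np.arctan2(L[1],L[0]))%180))
    return sorted(out,key=lambda t:t[0])
E
python3 - <<'E'
from meas import *
im=cv2.imread("pics/top0.png")[...,::-1]
for b in blocks(im): print("px %.1f"%b[0],"c",b[1].round(1),"size",np.round(b[2],1),"long dir deg from +x %.1f"%b[3])
f=lambda u,v:(135+(u+.5)/3-.5,135+(v+.5)/3-.5)
for n,q,z in[("board BL",(364,47),.02),("board BR",(364,148),.02),("FL",(728,47),.02),("FR",(728,148),.02),("plateL",(477,50),.071),("plateR",(477,131),.071),("mouldL",(571,36),.08),("mouldR",(573,134),.08),("post",(398,81),.1)]:
    print(n,(onz("top",*f(*q),z)[:2]*1000).round(1))
print(proj("side",[[0.5,0.25,0.05]]))
E
```

```text
px 153.6 c [515.7 390.4] size [22.3 50.4] long dir deg from +x 5.9
px 176.3 c [543.  329.1] size [23.6 51.4] long dir deg from +x 7.7
px 197.9 c [541.7 271.9] size [24.9 51.1] long dir deg from +x 13.0
px 222.0 c [530.5 205.2] size [25.8 50.8] long dir deg from +x 160.6
board BL [645.3 112.9]
board BR [549.8 113.8]
FL [ 639.7 -227.1]
FR [ 544.5 -224.1]
plateL [630.3   7.9]
plateR [556.5   9.1]
mouldL [639.9 -76.5]
mouldR [551.1 -76.3]
post [597.8  78.5]
[[261.92807377 279.46265444]]
```

```bash
cat > go.py <<'E'
# usage: go.py x y z yawdeg(tool y) [mm]: prints the remaining shift in tool axes (mm), then the turn
import sys
from h import *
o=manip.get_obs(); T=R.from_rotvec(o["tool_rot"]);M=T.as_matrix()
x,y,z,a=map(float,sys.argv[1:5]); a=np.radians(a)
ty=np.array([np.cos(a),np.sin(a),0]);tz=np.array([0,0,-1.]);G=R.from_matrix(np.c_[np.cross(ty,tz),ty,tz])
w=np.array([x,y,z])-o["position"]*1000
print("t %.2f"%o["time_s"],"pos",(o["position"]*1000).round(1),"yaw %.2f"%np.degrees(np.arctan2(M[1,1],M[0,1])),"width %.1f"%(o["width"]*1e3),"F",o["ft_force"].round(1),"grip %.1f"%o["grasp_force"])
print("shift now-axes",T.inv().apply(w).round(1),"after-turn axes",G.inv().apply(w).round(1),"turn",(T.inv()*G).as_rotvec().round(4),"j7 %.2f"%o["joints"][6])
E
python3 go.py 530.5 205.2 205 -19.4; python3 -c "
from h import *
print(proj('side',[[.26,.6,0],[.2,.6,.1],[.163,.629,.2]]),onz('top',59,296,0),onz('top',59,296,.1))"
```

```text
t 0.10 pos [162.4 628.8 204.7] yaw 75.51 width 93.9 F [ 0.3 -0.1 -0.4] grip 0.0
shift now-axes [-4.623e+02 -3.180e+02  2.000e-01] after-turn axes [-2.773e+02  4.879e+02 -3.000e-01] turn [-1.2000e-03  1.4000e-03  1.6566e+00] j7 -0.02
[[354.69093296 487.88223392]
 [405.1567203  462.94415501]
 [448.40868071 450.53863668]] [0.24655404 0.66688606 0.        ] [0.25307293 0.62385103 0.1       ]
```

```bash
python3 -m crank '[{"dr":[0,0,0],"xyz":[-0.005,-0.020,0],"hand":-1},{"dr":[0,0,0],"xyz":[-0.010,-0.038,0],"hand":-1},{"dr":[0,0,0],"xyz":[-0.010,-0.038,0],"hand":-1},{"dr":[0,0,0],"xyz":[-0.010,-0.038,0],"hand":-1},{"dr":[0,0,0],"xyz":[-0.025,-0.030,0],"hand":-1},{"dr":[0,0,0],"xyz":[-0.030,-0.025,0],"hand":-1},{"dr":[0,0,0],"xyz":[-0.035,-0.020,0],"hand":-1},{"dr":[0,0,0],"xyz":[-0.035,-0.020,0],"hand":-1},{"dr":[0,0,0],"xyz":[-0.035,-0.020,0],"hand":-1},{"dr":[0,0,0],"xyz":[-0.035,-0.020,0],"hand":-1}]'; python3 go.py 530.5 205.2 205 -19.4
```

```text
time_s: 0.93
position: [0.3188, 0.3098, 0.2055]
tool_rot: [-0.395, -3.117, -0.0]
ft_force: [0.8, 1.0, 0.8]
width: 0.094
grasp_force: 0.0
t 0.93 pos [318.8 309.8 205.5] yaw 75.55 width 94.0 F [0.8 1.  0.8] grip 0.0
shift now-axes [-231.1  -48.4    0.5] after-turn axes [-28.3 234.4   0.5] turn [-1.0000e-04 -1.0000e-04  1.6572e+00] j7 0.52
```

```bash
python3 -m crank '[{"dr":[0,0,0],"xyz":[-0.034,-0.005,0],"hand":-1},{"dr":[0,0,0],"xyz":[-0.034,-0.005,0],"hand":-1},{"dr":[0,0,0],"xyz":[-0.034,-0.005,0],"hand":-1},{"dr":[0,0,0],"xyz":[-0.034,-0.005,0],"hand":-1},{"dr":[0,0,0],"xyz":[-0.034,-0.005,0],"hand":-1},{"dr":[0,0,0],"xyz":[-0.034,-0.005,0],"hand":-1},{"dr":[0,0,0.1],"xyz":[0,0,0],"hand":-1},{"dr":[0,0,0.12],"xyz":[0,0,0],"hand":-1},{"dr":[0,0,0.12],"xyz":[0,0,0],"hand":-1},{"dr":[0,0,0.12],"xyz":[0,0,0],"hand":-1}]' | head -3;python3 -m crank '[{"dr":[0,0,0.12],"xyz":[0,0,0],"hand":-1},{"dr":[0,0,0.12],"xyz":[0,0,0],"hand":-1},{"dr":[0,0,0.12],"xyz":[0,0,0],"hand":-1},{"dr":[0,0,0.12],"xyz":[0,0,0],"hand":-1},{"dr":[0,0,0.12],"xyz":[0,0,0],"hand":-1},{"dr":[0,0,0.12],"xyz":[0,0,0],"hand":-1},{"dr":[0,0,0.12],"xyz":[0,0,0],"hand":-1},{"dr":[0,0,0.12],"xyz":[0,0,0],"hand":-1},{"dr":[0,0,0.12],"xyz":[0,0,0],"hand":-1},{"dr":[0,0,0.117],"xyz":[0,0,0],"hand":-1}]' |head -3; python3 go.py 530.5 205.2 205 -19.4
```

```text
time_s: 1.77
position: [0.5078, 0.2308, 0.205]
tool_rot: [-1.106, -2.94, 0.001]
time_s: 2.6
position: [0.5076, 0.2313, 0.2051]
tool_rot: [-2.569, -1.807, 0.001]
t 2.60 pos [507.6 231.3 205.1] yaw -19.75 width 94.1 F [-0.  -0.2  1.4] grip 0.0
shift now-axes [-16.8  30.4   0.1] after-turn axes [-17.   30.3   0.1] turn [-0.0006  0.0005 -0.0061] j7 -0.46
```

```bash
python3 -m crank '[{"dr":[0,0,-0.006],"xyz":[-0.017,0.030,0.010],"hand":-1},{"dr":[0,0,0],"xyz":[0,0,0.035],"hand":-1},{"dr":[0,0,0],"xyz":[0,0,0.038],"hand":-1},{"dr":[0,0,0],"xyz":[0,0,0.030],"hand":-1},{"dr":[0,0,0],"xyz":[0,0,0.027],"hand":-1},{"dr":[0,0,0],"xyz":[0,0,0],"hand":-1}]' | head -3; python3 go.py 530.5 205.2 11 -19.4; python3 - <<'E'
from h import *
im=manip.read_camera("side"); crop(im,180,200,180,180,3.3,"pics/s1.png")
E
```

```text
time_s: 3.1
position: [0.5265, 0.2042, 0.0605]
tool_rot: [-2.557, -1.821, 0.015]
t 3.10 pos [526.5 204.2  60.5] yaw -19.08 width 93.7 F [-1.7  1.   1.3] grip 0.0
shift now-axes [ 2.6  3.9 49.5] after-turn axes [ 2.3  3.5 49.5] turn [-0.0076  0.0063  0.0056] j7 -0.28
```

View pics/s1.png

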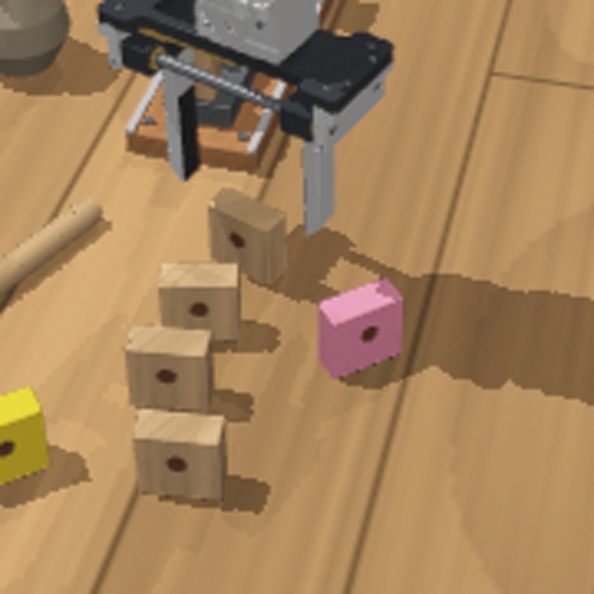

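The fingers straddle the fourth wooden block, at crop (247,235), and are clear of the pink decoy. Going down to grip.

```bash
python3 -m crank '[{"dr":[0,0,0],"xyz":[0.002,0.003,0.020],"hand":-1},{"dr":[0,0,0],"xyz":[0,0,0.025],"hand":-1},{"dr":[0,0,0],"xyz":[0,0,0.004],"hand":-1},{"dr":[0,0,0],"xyz":[0,0,0],"hand":0.2},{"dr":[0,0,0],"xyz":[0,0,0],"hand":1},{"dr":[0,0,0],"xyz":[0,0,0],"hand":1},{"dr":[0,0,0],"xyz":[0,0,0],"hand":1},{"dr":[0,0,0],"xyz":[0,0,0],"hand":1}]' 20 ; python3 go.py 530.5 205.2 11 -19.4
```

```text
time_s: 3.82
position: [0.5348, 0.2066, 0.0176]
tool_rot: [2.559, 1.823, 0.003]
ft_force: [-0.7, 0.7, 0.2]
width: 0.0643
grasp_force: 0.0
t 3.82 pos [534.8 206.6  17.6] yaw -19.07 width 64.3 F [-0.7  0.7  0.2] grip 0.0
shift now-axes [-2.7 -3.6  6.6] after-turn axes [-2.7 -3.6  6.6] turn [ 0.0013 -0.0013  0.0057] j7 -0.24
```

```bash
python3 -m crank '[{"dr":[0,0,0],"xyz":[-0.002,-0.003,0.004],"hand":1},{"dr":[0,0,0],"xyz":[0,0,0],"hand":1},{"dr":[0,0,0],"xyz":[0,0,0],"hand":1},{"dr":[0,0,0],"xyz":[0,0,0],"hand":1},{"dr":[0,0,0],"xyz":[0,0,0],"hand":1},{"dr":[0,0,0],"xyz":[0,0,0],"hand":1}]' 20 ; python3 go.py 530.5 205.2 11 -19.4
```

```text
time_s: 4.32
position: [0.5306, 0.2053, 0.0124]
tool_rot: [2.559, 1.823, -0.0]
ft_force: [-0.3, -0.7, -0.3]
width: 0.0501
grasp_force: 20.0
t 4.32 pos [530.6 205.3  12.4] yaw -19.08 width 50.1 F [-0.3 -0.7 -0.3] grip 20.0
shift now-axes [-0.1 -0.1  1.4] after-turn axes [-0.1 -0.1  1.4] turn [-0.      0.0001  0.0056] j7 -0.24
```

```bash
python3 -m crank '[{"dr":[0,0,0],"xyz":[0,0,-0.015],"hand":1},{"dr":[0,0,0],"xyz":[0,0,-0.035],"hand":1},{"dr":[0,0,0],"xyz":[0,0,-0.035],"hand":1},{"dr":[0,0,0],"xyz":[0,0,-0.035],"hand":1},{"dr":[0,0,-0.08],"xyz":[0,0,-0.020],"hand":1},{"dr":[0,0,-0.08],"xyz":[0,0,0],"hand":1},{"dr":[0,0,-0.08],"xyz":[0,0,0],"hand":1},{"dr":[0,0,-0.078],"xyz":[0,0,0],"hand":1}]' ; python3 go.py 595 -61.5 150 -0.9
```

```text
time_s: 4.98
position: [0.5307, 0.2055, 0.1531]
tool_rot: [2.233, 2.209, 0.002]
ft_force: [-0.4, -0.2, -1.6]
width: 0.05
grasp_force: 20.0
t 4.98 pos [530.7 205.5 153.1] yaw -0.62 width 50.0 F [-0.4 -0.2 -1.6] grip 20.0
shift now-axes [-266.3   67.2    3. ] after-turn axes [-266.    68.5    3.1] turn [ 0.0009 -0.0006  0.0049] j7 -0.10
```

```bash
python3 -m crank '[{"dr":[0,0,0.005],"xyz":[-0.020,0.005,0],"hand":1},{"dr":[0,0,0],"xyz":[-0.035,0.009,0],"hand":1},{"dr":[0,0,0],"xyz":[-0.038,0.010,0],"hand":1},{"dr":[0,0,0],"xyz":[-0.038,0.010,0],"hand":1},{"dr":[0,0,0],"xyz":[-0.038,0.010,0],"hand":1},{"dr":[0,0,0],"xyz":[-0.038,0.010,0],"hand":1},{"dr":[0,0,0],"xyz":[-0.035,0.009,0],"hand":1},{"dr":[0,0,0],"xyz":[-0.024,0.005,0],"hand":1},{"dr":[0,0,0],"xyz":[0,0,0],"hand":1},{"dr":[0,0,0],"xyz":[0,0,0],"hand":1}]' >/dev/null; python3 go.py 595 -61.5 33.5 -0.9
```

```text
t 5.82 pos [593.1 -64.1 152.3] yaw -1.37 width 49.8 F [ 0.8  0.2 -0.3] grip 20.0
shift now-axes [  2.7   1.9 118.8] after-turn axes [  2.6   1.9 118.8] turn [-0.0003  0.0005 -0.0082] j7 0.34
```

```bash
python3 -m crank '[{"dr":[0,0,-0.008],"xyz":[0.0027,0.0019,0],"hand":1},{"dr":[0,0,0],"xyz":[0,0,0.020],"hand":1},{"dr":[0,0,0],"xyz":[0,0,0.030],"hand":1},{"dr":[0,0,0],"xyz":[0,0,0.025],"hand":1},{"dr":[0,0,0],"xyz":[0,0,0.015],"hand":1},{"dr":[0,0,0],"xyz":[0,0,0.010],"hand":1},{"dr":[0,0,0],"xyz":[0,0,0],"hand":1},{"dr":[0,0,0],"xyz":[0,0,0],"hand":1}]' >/dev/null; python3 go.py 595 -61.5 33 -0.9
```

```text
t 6.48 pos [595.5 -58.   52.5] yaw -0.58 width 50.1 F [-0.4 -0.5  0.2] grip 20.0
shift now-axes [-3.5 -0.4 19.5] after-turn axes [-3.5 -0.4 19.5] turn [-0.0003 -0.0005  0.0055] j7 0.40
```

```bash
python3 -m crank '[{"dr":[0,0,0.004],"xyz":[-0.003,0,0.004],"hand":1},{"dr":[0,0,0],"xyz":[0,0,0.006],"hand":1},{"dr":[0,0,0],"xyz":[0,0,0.004],"hand":1},{"dr":[0,0,0],"xyz":[0,0,0.003],"hand":1},{"dr":[0,0,0],"xyz":[0,0,0],"hand":1},{"dr":[0,0,0],"xyz":[0,0,0],"hand":1}]' >/dev/null; python3 go.py 595 -61.5 33 -0.9
```

```text
t 6.98 pos [595.2 -62.3  35.3] yaw -0.92 width 49.8 F [ 0.8 -1.  -0.8] grip 20.0
shift now-axes [ 0.8 -0.2  2.3] after-turn axes [ 0.8 -0.2  2.3] turn [-0.0002 -0.0001 -0.0004] j7 0.41
```

```bash
python3 -m crank '[{"dr":[0,0,0],"xyz":[0,0,0.0015],"hand":1},{"dr":[0,0,0],"xyz":[0,0,0.001],"hand":1},{"dr":[0,0,0],"xyz":[0,0,0],"hand":1},{"dr":[0,0,0],"xyz":[0,0,0],"hand":1}]';python3 -m crank '[{"dr":[0,0,0],"xyz":[0,0,0],"hand":-0.3},{"dr":[0,0,0],"xyz":[0,0,0],"hand":-0.5},{"dr":[0,0,0],"xyz":[0,0,0],"hand":-0.5},{"dr":[0,0,0],"xyz":[0,0,0],"hand":-0.5},{"dr":[0,0,0],"xyz":[0,0,-0.015],"hand":-0.7},{"dr":[0,0,0],"xyz":[0,0,-0.035],"hand":-1},{"dr":[0,0,0],"xyz":[0,0,-0.035],"hand":-1},{"dr":[0,0,0],"xyz":[0,0,-0.035],"hand":-1},{"dr":[0,0,0],"xyz":[0,0,-0.02],"hand":-1}]' ; python3 go.py 541.7 271.9 150 13
```

```text
time_s: 7.32
position: [0.5953, -0.0623, 0.033]
tool_rot: [-2.239, -2.204, -0.0]
ft_force: [-1.0, 0.1, -0.7]
width: 0.0496
grasp_force: 20.0
time_s: 8.07
position: [0.5968, -0.0629, 0.1768]
tool_rot: [2.237, 2.201, 0.005]
ft_force: [0.1, -0.0, 1.0]
width: 0.0938
grasp_force: 0.0
t 8.07 pos [596.8 -62.9 176.8] yaw -0.94 width 93.8 F [ 0.1 -0.   1. ] grip 0.0
shift now-axes [333.9 -60.7  26.3] after-turn axes [338.6  21.6  26.8] turn [ 0.0046  0.0011 -0.2433] j7 0.33
```

```bash
python3 -m crank '[{"dr":[0,0,0],"xyz":[0.020,-0.004,0],"hand":-1},{"dr":[0,0,0],"xyz":[0.038,-0.007,0],"hand":-1},{"dr":[0,0,0],"xyz":[0.040,-0.007,0],"hand":-1},{"dr":[0,0,0],"xyz":[0.040,-0.007,0],"hand":-1},{"dr":[0,0,0],"xyz":[0.040,-0.007,0],"hand":-1},{"dr":[0,0,0],"xyz":[0.040,-0.007,0],"hand":-1},{"dr":[0,0,0],"xyz":[0.040,-0.007,0],"hand":-1},{"dr":[0,0,0],"xyz":[0.040,-0.007,0],"hand":-1},{"dr":[0,0,0],"xyz":[0.036,-0.007,0],"hand":-1},{"dr":[0,0,-0.08],"xyz":[0,0,0.01],"hand":-1}]' >/dev/null;python3 -m crank '[{"dr":[0,0,-0.08],"xyz":[0,0,0.015],"hand":-1},{"dr":[0,0,-0.083],"xyz":[0,0,0],"hand":-1},{"dr":[0,0,0],"xyz":[0,0,0],"hand":-1},{"dr":[0,0,0],"xyz":[0,0,0],"hand":-1}]' >/dev/null; python3 go.py 541.7 271.9 11 13
python3 - <<'E'
from meas import *
im=manip.read_camera("top"); crop(im,240,130,160,80,4,"pics/t2.png")
E
```

```text
t 9.23 pos [540.8 272.5 148.1] yaw 12.86 width 94.0 F [-0.5 -0.2  0.8] grip 0.0
shift now-axes [ -0.8   0.7 137.1] after-turn axes [ -0.8   0.7 137.1] turn [ 0.0001 -0.0002 -0.0025] j7 -0.02
```

View pics/t2.png

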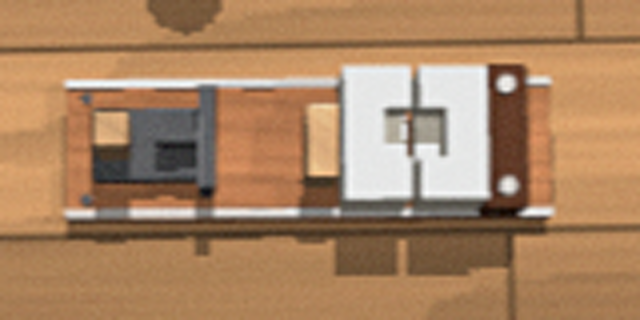

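The first block stands square at crop x 307–338, about 3 mm from the mould (x 342) and in line with the plate. Next is block 3.

```bash
python3 -m crank '[{"dr":[0,0,0],"xyz":[-0.001,0.001,0.020],"hand":-1},{"dr":[0,0,0],"xyz":[0,0,0.035],"hand":-1},{"dr":[0,0,0],"xyz":[0,0,0.035],"hand":-1},{"dr":[0,0,0],"xyz":[0,0,0.025],"hand":-1},{"dr":[0,0,0],"xyz":[0,0,0.015],"hand":-1},{"dr":[0,0,0],"xyz":[0,0,0.006],"hand":-1},{"dr":[0,0,0],"xyz":[0,0,0],"hand":-0.3},{"dr":[0,0,0],"xyz":[0,0,0],"hand":-0.3},{"dr":[0,0,0],"xyz":[0,0,0],"hand":-0.3}]' >/dev/null; python3 go.py 541.7 271.9 12 13
```

```text
t 10.03 pos [543.1 272.2  13.5] yaw 12.97 width 77.3 F [ 0.2  0.3 -0.3] grip 0.0
shift now-axes [-0.  -1.4  1.5] after-turn axes [-0.  -1.4  1.5] turn [ 0.0027 -0.0005 -0.0006] j7 0.05
```

```bash
python3 -m crank '[{"dr":[0,0,0],"xyz":[0,-0.001,0.001],"hand":1},{"dr":[0,0,0],"xyz":[0,0,0],"hand":1},{"dr":[0,0,0],"xyz":[0,0,0],"hand":1},{"dr":[0,0,0],"xyz":[0,0,0],"hand":1},{"dr":[0,0,0],"xyz":[0,0,0],"hand":1},{"dr":[0,0,0],"xyz":[0,0,0],"hand":1},{"dr":[0,0,0],"xyz":[0,0,0],"hand":1},{"dr":[0,0,0],"xyz":[0,0,0],"hand":1}]' 20 | tail -2; python3 go.py 595 -36.5 150 -0.9
```

```text
width: 0.0502
grasp_force: 19.9
t 10.70 pos [541.1 271.8  11.5] yaw 13.00 width 50.2 F [-0.9 -0.2  5.8] grip 19.9
shift now-axes [-312.5  -16.8 -138.7] after-turn axes [-307.4   58.7 -138.5] turn [ 0.0005 -0.0004  0.2426] j7 0.05
```

```bash
python3 -m crank '[{"dr":[0,0,0],"xyz":[0,0,-0.015],"hand":1},{"dr":[0,0,0],"xyz":[0,0,-0.035],"hand":1},{"dr":[0,0,0],"xyz":[0,0,-0.038],"hand":1},{"dr":[0,0,0.08],"xyz":[0,0,-0.035],"hand":1},{"dr":[0,0,0.08],"xyz":[0,0,-0.016],"hand":1},{"dr":[0,0,0.082],"xyz":[0,0,0],"hand":1},{"dr":[0,0,0],"xyz":[-0.020,0.004,0],"hand":1},{"dr":[0,0,0],"xyz":[-0.038,0.007,0],"hand":1},{"dr":[0,0,0],"xyz":[-0.040,0.008,0],"hand":1},{"dr":[0,0,0],"xyz":[-0.040,0.008,0],"hand":1}]' >/dev/null; python3 -m crank '[{"dr":[0,0,0],"xyz":[-0.040,0.008,0],"hand":1},{"dr":[0,0,0],"xyz":[-0.040,0.008,0],"hand":1},{"dr":[0,0,0],"xyz":[-0.040,0.007,0],"hand":1},{"dr":[0,0,0],"xyz":[-0.032,0.006,0],"hand":1},{"dr":[0,0,0],"xyz":[-0.017,0.003,0],"hand":1},{"dr":[0,0,0],"xyz":[0,0,0],"hand":1},{"dr":[0,0,0],"xyz":[0,0,0],"hand":1},{"dr":[0,0,0],"xyz":[0,0,0],"hand":1}]' >/dev/null; python3 go.py 595 -36.5 50 -0.9
```

```text
t 12.20 pos [594.8 -34.4 149.4] yaw -0.78 width 50.4 F [-0.2 -0.1 -1.1] grip 19.9
shift now-axes [-2.2  0.3 99.4] after-turn axes [-2.1  0.2 99.4] turn [-0.0012 -0.0014  0.0022] j7 0.30
```

```bash
python3 -m crank '[{"dr":[0,0,0.002],"xyz":[-0.002,0,0.015],"hand":1},{"dr":[0,0,0],"xyz":[0,0,0.025],"hand":1},{"dr":[0,0,0],"xyz":[0,0,0.015],"hand":1},{"dr":[0,0,0],"xyz":[0,0,0.006],"hand":1},{"dr":[0,0,0],"xyz":[0,0,0],"hand":1},{"dr":[0,0,0],"xyz":[0,0,0],"hand":1},{"dr":[0,0,0],"xyz":[0,0,0],"hand":1}]' >/dev/null; python3 go.py 595 -36.5 33 -0.9
```

```text
t 12.78 pos [596.  -37.6  89.9] yaw -0.92 width 50.3 F [0.  0.1 0. ] grip 19.9
shift now-axes [ 1.1 -1.2 56.9] after-turn axes [ 1.1 -1.1 56.9] turn [ 0.0017 -0.0001 -0.0003] j7 0.34
```

```bash
python3 -m crank '[{"dr":[0,0,0],"xyz":[0.0012,-0.001,0.008],"hand":1},{"dr":[0,0,0],"xyz":[0,0,0.015],"hand":1},{"dr":[0,0,0],"xyz":[0,0,0.015],"hand":1},{"dr":[0,0,0],"xyz":[0,0,0.010],"hand":1},{"dr":[0,0,0],"xyz":[0,0,0.006],"hand":1},{"dr":[0,0,0],"xyz":[0,0,0],"hand":1},{"dr":[0,0,0],"xyz":[0,0,0],"hand":1},{"dr":[0,0,0],"xyz":[0,0,0],"hand":1}]' >/dev/null; python3 go.py 595 -36 32 -0.9
```

```text
t 13.45 pos [594.8 -37.2  35.6] yaw -0.98 width 49.9 F [ 0.8 -0.3 -0.4] grip 19.9
shift now-axes [1.2 0.1 3.6] after-turn axes [1.2 0.1 3.6] turn [ 0.0012  0.0001 -0.0014] j7 0.37
```

```bash
python3 -m crank '[{"dr":[0,0,0],"xyz":[0.001,0,0.002],"hand":1},{"dr":[0,0,0],"xyz":[0,0,0.0015],"hand":1},{"dr":[0,0,0],"xyz":[0,0,0],"hand":1},{"dr":[0,0,0],"xyz":[0,0,0],"hand":1}]';python3 -m crank '[{"dr":[0,0,0],"xyz":[0,0,0],"hand":-0.3},{"dr":[0,0,0],"xyz":[0,0,0],"hand":-0.5},{"dr":[0,0,0],"xyz":[0,0,0],"hand":-0.5},{"dr":[0,0,0],"xyz":[0,0,0],"hand":-0.5},{"dr":[0,0,0],"xyz":[0,0,-0.015],"hand":-0.7},{"dr":[0,0,0],"xyz":[0,0,-0.035],"hand":-1},{"dr":[0,0,0],"xyz":[0,0,-0.035],"hand":-1},{"dr":[0,0,0],"xyz":[0,0,-0.035],"hand":-1}]' >/dev/null; python3 go.py 543 329.1 150 7.7
```

```text
time_s: 13.78
position: [0.5943, -0.0359, 0.0316]
tool_rot: [2.24, 2.203, 0.0]
ft_force: [0.6, 0.2, -0.9]
width: 0.0504
grasp_force: 19.9
t 14.45 pos [593.7 -36.1 152.5] yaw -0.99 width 92.7 F [0.  0.1 0.8] grip 0.0
shift now-axes [364.3 -57.    2.5] after-turn axes [368.7  -1.3   2.5] turn [-1.300e-03  1.000e-04 -1.517e-01] j7 0.30
```

```bash
python3 -m crank '[{"dr":[0,0,0],"xyz":[0.020,-0.004,0],"hand":-1},{"dr":[0,0,0],"xyz":[0.038,-0.006,0],"hand":-1},{"dr":[0,0,0],"xyz":[0.040,-0.006,0],"hand":-1},{"dr":[0,0,0],"xyz":[0.040,-0.006,0],"hand":-1},{"dr":[0,0,0],"xyz":[0.040,-0.006,0],"hand":-1},{"dr":[0,0,0],"xyz":[0.040,-0.006,0],"hand":-1},{"dr":[0,0,0],"xyz":[0.040,-0.006,0],"hand":-1},{"dr":[0,0,0],"xyz":[0.040,-0.006,0],"hand":-1},{"dr":[0,0,0],"xyz":[0.038,-0.006,0],"hand":-1},{"dr":[0,0,0],"xyz":[0.028,-0.005,0],"hand":-1}]' >/dev/null;python3 -m crank '[{"dr":[0,0,-0.07],"xyz":[0,0,0],"hand":-1},{"dr":[0,0,-0.08],"xyz":[0,0,0],"hand":-1},{"dr":[0,0,0],"xyz":[0,0,0],"hand":-1},{"dr":[0,0,0],"xyz":[0,0,0],"hand":-1},{"dr":[0,0,0],"xyz":[0,0,0],"hand":-1}]' >/dev/null; python3 go.py 543 329.1 12 7.7
python3 - <<'E'
from meas import *
im=manip.read_camera("top"); crop(im,240,130,160,80,4,"pics/t3.png")
E
```

```text
t 15.70 pos [543.7 328.3 151.5] yaw 7.45 width 94.0 F [0.2 0.2 0.4] grip 0.0
shift now-axes [  0.9  -0.6 139.5] after-turn axes [  0.9  -0.5 139.5] turn [-0.      0.0001 -0.0043] j7 -0.17
```

View pics/t3.png

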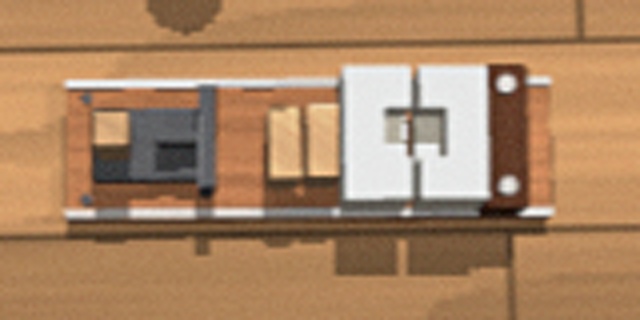

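The second block stands at crop x 268–302, slightly yawed, with about 3 mm to the first and 35 mm of room before the plate. Next is the third block.

```bash
python3 -m crank '[{"dr":[0,0,-0.004],"xyz":[0.001,-0.001,0.020],"hand":-1},{"dr":[0,0,0],"xyz":[0,0,0.035],"hand":-1},{"dr":[0,0,0],"xyz":[0,0,0.035],"hand":-1},{"dr":[0,0,0],"xyz":[0,0,0.025],"hand":-1},{"dr":[0,0,0],"xyz":[0,0,0.015],"hand":-1},{"dr":[0,0,0],"xyz":[0,0,0.008],"hand":-1},{"dr":[0,0,0],"xyz":[0,0,0],"hand":-0.3},{"dr":[0,0,0],"xyz":[0,0,0],"hand":-0.3},{"dr":[0,0,0],"xyz":[0,0,0],"hand":-0.3}]' >/dev/null; python3 go.py 543 329.1 12 7.7
```

```text
t 16.50 pos [543.5 330.1  14.8] yaw 7.81 width 77.4 F [-0.5  0.3  0.1] grip 0.0
shift now-axes [-0.9 -0.6  2.8] after-turn axes [-0.9 -0.6  2.8] turn [ 0.0023 -0.0008  0.002 ] j7 -0.10
```

```bash
python3 -m crank '[{"dr":[0,0,0],"xyz":[0,0,0.001],"hand":1},{"dr":[0,0,0],"xyz":[0,0,0],"hand":1},{"dr":[0,0,0],"xyz":[0,0,0],"hand":1},{"dr":[0,0,0],"xyz":[0,0,0],"hand":1},{"dr":[0,0,0],"xyz":[0,0,0],"hand":1},{"dr":[0,0,0],"xyz":[0,0,0],"hand":1},{"dr":[0,0,0],"xyz":[0,0,0],"hand":1},{"dr":[0,0,0],"xyz":[0,0,0],"hand":1}]' 20 | tail -2; python3 go.py 595 -10.5 150 -0.9
```

```text
width: 0.0501
grasp_force: 20.0
t 17.17 pos [542.6 330.   13. ] yaw 7.85 width 50.1 F [-0.6  0.6  5.2] grip 20.0
shift now-axes [-344.4    5.5 -137.2] after-turn axes [-339.6   57.7 -137. ] turn [ 0.0005 -0.0005  0.1527] j7 -0.10
```

```bash
python3 -m crank '[{"dr":[0,0,0],"xyz":[0,0,-0.015],"hand":1},{"dr":[0,0,0],"xyz":[0,0,-0.035],"hand":1},{"dr":[0,0,0],"xyz":[0,0,-0.038],"hand":1},{"dr":[0,0,0.075],"xyz":[0,0,-0.035],"hand":1},{"dr":[0,0,0.078],"xyz":[0,0,-0.016],"hand":1},{"dr":[0,0,0],"xyz":[-0.020,0.004,0],"hand":1},{"dr":[0,0,0],"xyz":[-0.038,0.006,0],"hand":1},{"dr":[0,0,0],"xyz":[-0.040,0.007,0],"hand":1},{"dr":[0,0,0],"xyz":[-0.040,0.007,0],"hand":1},{"dr":[0,0,0],"xyz":[-0.040,0.007,0],"hand":1}]' >/dev/null; python3 -m crank '[{"dr":[0,0,0],"xyz":[-0.040,0.007,0],"hand":1},{"dr":[0,0,0],"xyz":[-0.040,0.007,0],"hand":1},{"dr":[0,0,0],"xyz":[-0.038,0.006,0],"hand":1},{"dr":[0,0,0],"xyz":[-0.028,0.005,0],"hand":1},{"dr":[0,0,0],"xyz":[-0.016,0.002,0],"hand":1},{"dr":[0,0,0],"xyz":[0,0,0],"hand":1},{"dr":[0,0,0],"xyz":[0,0,0],"hand":1},{"dr":[0,0,0],"xyz":[0,0,0],"hand":1}]' >/dev/null; python3 go.py 595 -10.5 90 -0.9
```

```text
t 18.67 pos [594.5  -9.2 151. ] yaw -0.83 width 49.6 F [ 0.   0.5 -1.1] grip 20.0
shift now-axes [-1.3  0.6 61. ] after-turn axes [-1.3  0.5 61. ] turn [-0.0011 -0.0014  0.0013] j7 0.27
```

```bash
python3 -m crank '[{"dr":[0,0,0.001],"xyz":[-0.001,0,0.015],"hand":1},{"dr":[0,0,0],"xyz":[0,0,0.025],"hand":1},{"dr":[0,0,0],"xyz":[0,0,0.015],"hand":1},{"dr":[0,0,0],"xyz":[0,0,0.004],"hand":1},{"dr":[0,0,0],"xyz":[0,0,0],"hand":1},{"dr":[0,0,0],"xyz":[0,0,0],"hand":1},{"dr":[0,0,0],"xyz":[0,0,0],"hand":1}]' >/dev/null; python3 go.py 595 -10.5 33 -0.9
```

```text
t 19.25 pos [595.7 -11.5  93.5] yaw -0.92 width 49.6 F [ 0.3 -0.2 -0.1] grip 20.0
shift now-axes [ 1.  -0.8 60.5] after-turn axes [ 1.  -0.7 60.5] turn [ 0.0018 -0.0002 -0.0004] j7 0.30
```

```bash
python3 -m crank '[{"dr":[0,0,0],"xyz":[0.001,-0.001,0.008],"hand":1},{"dr":[0,0,0],"xyz":[0,0,0.015],"hand":1},{"dr":[0,0,0],"xyz":[0,0,0.017],"hand":1},{"dr":[0,0,0],"xyz":[0,0,0.012],"hand":1},{"dr":[0,0,0],"xyz":[0,0,0.006],"hand":1},{"dr":[0,0,0],"xyz":[0,0,0],"hand":1},{"dr":[0,0,0],"xyz":[0,0,0],"hand":1},{"dr":[0,0,0],"xyz":[0,0,0],"hand":1}]' >/dev/null; python3 go.py 595 -10.5 33 -0.9
```

```text
t 19.92 pos [594.4 -11.3  35. ] yaw -0.98 width 49.7 F [-0.3  0.5 -0.2] grip 20.0
shift now-axes [0.8 0.6 2. ] after-turn axes [0.8 0.6 2. ] turn [ 0.0011  0.0001 -0.0014] j7 0.34
```

```bash
python3 -m crank '[{"dr":[0,0,0],"xyz":[0.001,0,0.001],"hand":1},{"dr":[0,0,0],"xyz":[0,0,0.001],"hand":1},{"dr":[0,0,0],"xyz":[0,0,0],"hand":1},{"dr":[0,0,0],"xyz":[0,0,0],"hand":1}]' |head -2;python3 -m crank '[{"dr":[0,0,0],"xyz":[0,0,0],"hand":-0.3},{"dr":[0,0,0],"xyz":[0,0,0],"hand":-0.5},{"dr":[0,0,0],"xyz":[0,0,0],"hand":-0.5},{"dr":[0,0,0],"xyz":[0,0,0],"hand":-0.5},{"dr":[0,0,0],"xyz":[0,0,-0.015],"hand":-0.7},{"dr":[0,0,0],"xyz":[0,0,-0.035],"hand":-1},{"dr":[0,0,0],"xyz":[0,0,-0.035],"hand":-1},{"dr":[0,0,0],"xyz":[0,0,-0.035],"hand":-1}]' >/dev/null; python3 -m crank '[{"dr":[0,0,0],"xyz":[0.020,0,0],"hand":-1},{"dr":[0,0,0],"xyz":[0.035,0.001,0],"hand":-1},{"dr":[0,0,0],"xyz":[0.025,0.001,0],"hand":-1},{"dr":[0,0,0],"xyz":[0.008,0,0],"hand":-1},{"dr":[0,0,0],"xyz":[0,0,0],"hand":-1},{"dr":[0,0,0],"xyz":[0,0,0],"hand":-1}]' >/dev/null; python3 go.py 597 78.5 56 -0.9
python3 - <<'E'
from meas import *
im=manip.read_camera("top"); crop(im,240,130,160,80,4,"pics/t4.png")
E
```

```text
time_s: 20.25
position: [0.594, -0.01, 0.0326]
t 21.42 pos [597.2  76.9 152.3] yaw -0.97 width 94.0 F [-0.  -0.1 -0.8] grip 0.0
shift now-axes [ 1.8 -0.2 96.3] after-turn axes [ 1.6 -0.2 96.3] turn [-0.0003  0.0013 -0.0012] j7 0.12
```

View pics/t4.png

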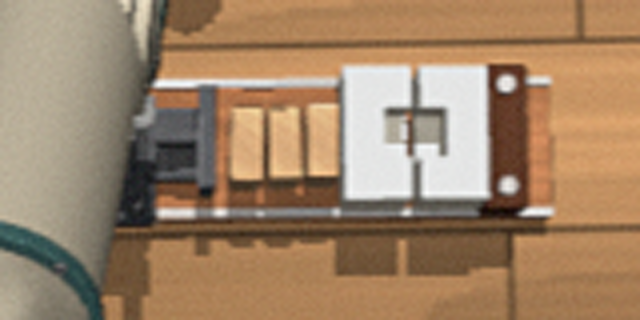

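All three blocks stand in line (crop x 230–264, 268–302, 307–338), clear of the plate at x 215. Now I'll grip the post.

```bash
python3 -m crank '[{"dr":[0,0,0],"xyz":[0.001,0,0.020],"hand":-1},{"dr":[0,0,0],"xyz":[0,0,0.030],"hand":-1},{"dr":[0,0,0],"xyz":[0,0,0.025],"hand":-1},{"dr":[0,0,0],"xyz":[0,0,0.015],"hand":-1},{"dr":[0,0,0],"xyz":[0,0,0.005],"hand":-0.2},{"dr":[0,0,0],"xyz":[0,0,0],"hand":0},{"dr":[0,0,0],"xyz":[0,0,0],"hand":0.2},{"dr":[0,0,0],"xyz":[0,0,0],"hand":0.2},{"dr":[0,0,0],"xyz":[0,0,0],"hand":0.2}]' >/dev/null; python3 go.py 597 78.5 56 -0.9;  python3 -m crank '[{"dr":[0,0,0],"xyz":[0,0,0],"hand":1},{"dr":[0,0,0],"xyz":[0,0,0],"hand":1},{"dr":[0,0,0],"xyz":[0,0,0],"hand":1},{"dr":[0,0,0],"xyz":[0,0,0],"hand":1},{"dr":[0,0,0],"xyz":[0,0,0],"hand":1},{"dr":[0,0,0],"xyz":[0,0,0],"hand":1},{"dr":[0,0,0],"xyz":[0,0,0],"hand":1},{"dr":[0,0,0],"xyz":[0,0,0],"hand":1},{"dr":[0,0,0],"xyz":[0,0,0],"hand":1}]' 40; python3 go.py 597 78.5 56 -0.9
```

```text
t 22.22 pos [598.4  78.5  58.8] yaw -1.00 width 64.2 F [ 0.5 -0.8  0.1] grip 0.0
shift now-axes [-0.1 -1.4  2.8] after-turn axes [-0.  -1.4  2.8] turn [ 0.0023 -0.0002 -0.0017] j7 0.18
time_s: 22.97
position: [0.6002, 0.0788, 0.0578]
tool_rot: [2.237, 2.201, 0.005]
ft_force: [6.0, -0.6, -3.0]
width: 0.0235
grasp_force: 40.0
t 22.97 pos [600.2  78.8  57.8] yaw -0.94 width 23.5 F [ 6.  -0.6 -3. ] grip 40.0
shift now-axes [-0.4 -3.2  1.8] after-turn axes [-0.4 -3.2  1.8] turn [ 0.005   0.0003 -0.0007] j7 0.18
```

```bash
python3 -m crank '[{"dr":[0,0,0],"xyz":[-0.001,0.002,0],"hand":1},{"dr":[0,0,0],"xyz":[-0.002,0,0],"hand":1},{"dr":[0,0,0],"xyz":[-0.002,0,0],"hand":1},{"dr":[0,0,0],"xyz":[-0.002,0,0],"hand":1},{"dr":[0,0,0],"xyz":[-0.002,0,0],"hand":1},{"dr":[0,0,0],"xyz":[-0.002,0,0],"hand":1},{"dr":[0,0,0],"xyz":[-0.001,0,0],"hand":1},{"dr":[0,0,0],"xyz":[-0.001,0,0],"hand":1},{"dr":[0,0,0],"xyz":[-0.001,0,0],"hand":1},{"dr":[0,0,0],"xyz":[-0.001,0,0],"hand":1}]' 40; python3 go.py 600 54 57 -0.9
```

```text
time_s: 23.8
position: [0.6, 0.064, 0.0577]
tool_rot: [2.239, 2.202, 0.002]
ft_force: [4.7, 1.9, 2.2]
width: 0.0237
grasp_force: 40.0
t 23.80 pos [600.   64.   57.7] yaw -0.96 width 23.7 F [4.7 1.9 2.2] grip 40.0
shift now-axes [-10.    0.2   0.7] after-turn axes [-10.    0.2   0.7] turn [ 0.0016 -0.0003 -0.0011] j7 0.20
```

```bash
python3 -m crank '[{"dr":[0,0,0],"xyz":[-0.001,0.001,0],"hand":1},{"dr":[0,0,0],"xyz":[-0.001,0,0],"hand":1},{"dr":[0,0,0],"xyz":[-0.001,0,0],"hand":1},{"dr":[0,0,0],"xyz":[-0.001,0,0],"hand":1},{"dr":[0,0,0],"xyz":[-0.001,0,0],"hand":1},{"dr":[0,0,0],"xyz":[0,0,0],"hand":1}]' 40; python3 -m crank '[{"dr":[0,0,0],"xyz":[-0.001,0,0],"hand":1},{"dr":[0,0,0],"xyz":[-0.001,0,0],"hand":1},{"dr":[0,0,0],"xyz":[-0.001,0,0],"hand":1},{"dr":[0,0,0],"xyz":[0,0,0],"hand":1}]'|sed -n '2p;4p'
python3 - <<'E'
from meas import *
im=manip.read_camera("top"); crop(im,240,130,160,80,4,"pics/t5.png")
E
```

```text
time_s: 24.3
position: [0.6, 0.0588, 0.0577]
tool_rot: [-2.24, -2.202, -0.0]
ft_force: [0.5, 2.9, 5.2]
width: 0.024
grasp_force: 40.0
position: [0.5999, 0.0566, 0.0577]
ft_force: [0.3, 3.5, 4.9]
```

View pics/t5.png

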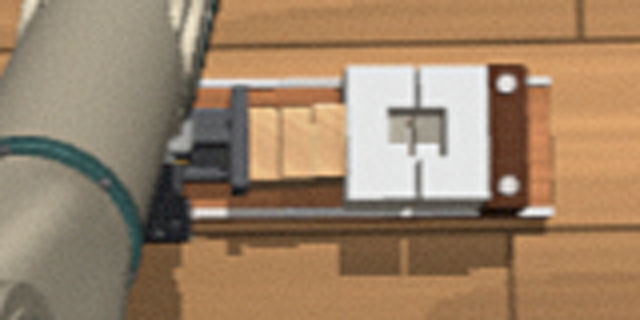

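The blocks are tight and face to face (crop x 248–345). The front half has begun to move, its face going from 342 to 346. I'll push on until the force jumps.

```bash
python3 -m crank '[{"dr":[0,0,0],"xyz":[-0.001,0,0],"hand":1},{"dr":[0,0,0],"xyz":[-0.001,0,0],"hand":1},{"dr":[0,0,0],"xyz":[-0.0005,0,0],"hand":1},{"dr":[0,0,0],"xyz":[0,0,0],"hand":1}]'|sed -n '2p;4p'; python3 -m crank '[{"dr":[0,0,0],"xyz":[-0.0005,0,0],"hand":1},{"dr":[0,0,0],"xyz":[-0.0005,0,0],"hand":1},{"dr":[0,0,0],"xyz":[0,0,0],"hand":1}]'|sed -n '2p;4p'; python3 -m crank '[{"dr":[0,0,0],"xyz":[-0.0005,0,0],"hand":1},{"dr":[0,0,0],"xyz":[-0.0005,0,0],"hand":1},{"dr":[0,0,0],"xyz":[0,0,0],"hand":1}]'|sed -n '2p;4p'
```

```text
position: [0.5999, 0.0545, 0.0577]
ft_force: [1.7, 4.3, 5.8]
position: [0.5999, 0.0536, 0.0577]
ft_force: [2.0, 5.3, 7.1]
position: [0.5999, 0.0528, 0.0578]
ft_force: [1.2, 5.0, 5.0]
```

```bash
for i in 1; do python3 -m crank '[{"dr":[0,0,0],"xyz":[-0.0005,0,0],"hand":1},{"dr":[0,0,0],"xyz":[-0.0005,0,0],"hand":1},{"dr":[0,0,0],"xyz":[0,0,0],"hand":1}]'|sed -n '2p;4p'; python3 -m crank '[{"dr":[0,0,0],"xyz":[-0.0005,0,0],"hand":1},{"dr":[0,0,0],"xyz":[0,0,0],"hand":1},{"dr":[0,0,0],"xyz":[0,0,0],"hand":1}]'|sed -n '2p;4p'; done
python3 - <<'E'
from h import *
im=manip.read_camera("top"); cv2.imwrite("pics/t6.png",im[...,::-1])
a=cv2.imread("pics/top0.png").mean(2);b=im.mean(2)
for nm,g in(("start",a),("now",b)):
    print(nm,"front edge row150:",g[148:156,320:332].mean(0).round(),"seam:",g[148:154,338:350].mean(0).round())
E
```

```text
position: [0.5999, 0.0528, 0.0577]
ft_force: [1.6, 7.4, 5.6]
position: [0.5998, 0.0528, 0.0577]
ft_force: [1.8, 7.2, 6.0]
start front edge row150: [146. 148. 149. 141. 113. 131. 202. 230. 229. 226. 226. 226.] seam: [226. 227. 228. 231. 199. 108. 130. 205. 230. 228. 226. 226.]
now front edge row150: [151. 152. 150. 149. 146. 145. 125. 114. 191. 234. 231. 229.] seam: [229. 228. 229. 229. 229. 229. 228. 230. 229. 229. 229. 229.]
```

The seam is closed in the image, and the tool has stopped with the force rising, so the mould is shut. I'll add some preload, settle, and make a final check.

```bash
python3 -m crank '[{"dr":[0,0,0],"xyz":[-0.001,0,0],"hand":1},{"dr":[0,0,0],"xyz":[-0.001,0,0],"hand":1},{"dr":[0,0,0],"xyz":[-0.001,0,0],"hand":1},{"dr":[0,0,0],"xyz":[0,0,0],"hand":1},{"dr":[0,0,0],"xyz":[0,0,0],"hand":1},{"dr":[0,0,0],"xyz":[0,0,0],"hand":1},{"dr":[0,0,0],"xyz":[0,0,0],"hand":1}]'
python3 - <<'E'
from h import *
im=manip.read_camera("top"); crop(im,240,130,160,80,4,"pics/t7.png"); print(manip.get_obs()["ft_force"])
E
```

```text
time_s: 26.65
position: [0.5999, 0.0526, 0.0577]
tool_rot: [-2.233, -2.202, -0.007]
ft_force: [2.2, 12.3, 6.4]
width: 0.0238
grasp_force: 40.0
[ 2.01713277 11.85539313  5.37651141]
```

View pics/t7.png

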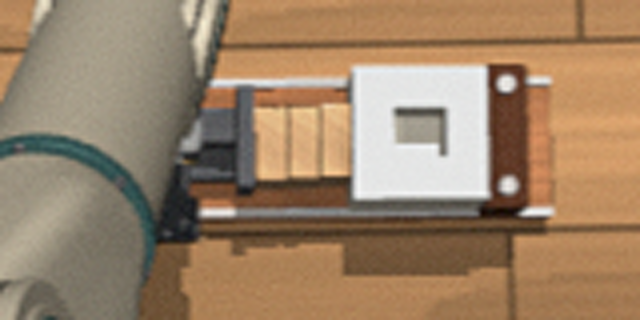

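The seam is gone. The three blocks are tight and upright in line (crop x 255–350), and the push holds steady at about 12 N.

```bash
python3 -c "
from cell import manip
print(manip.job_done())"
```

```text
the job is handed in; nothing more can be done
None
```

I handed the job in with the mould shut by three spacer blocks and the gripper still holding the pusher at about 12 N, roughly 26 mm along its 40 mm travel; no verdict came back.

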